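Slide the tall bottle into its stand

ROBOT

A 6-joint arm with a two-finger parallel gripper is mounted at the origin on a cart in front of the work surface, level with it; the furniture and walls round the work are solid. World frame = base frame: x ahead of the robot, y to its left, z up, the work surface at z = 0. Lengths are in mm, angles in rad, forces in N, time in s.
With the tool pointing down it reaches from about 350 to 775 mm from the base axis. Payload 7.3 kg.
Tool frame: the origin (TCP) lies on the centre line of the jaws, within the pads' length; the fingertips stand finger_overhang ahead of it and the grasp point (between the pads) lies 8 mm behind it (finger_overhang is the distance from the TCP to the fingertips, in mm); z points along the fingers, y is the line along which they close (so a half turn about z gives the same grasp; the last joint's range is limited). The gripper opens to 92 mm and grips with 3 to 60 N. Pads are 19 mm wide; open, the fingers measure 130 mm over their backs; the gripper's body (75 mm by 190 mm) begins 47 mm behind the grasp point.
Start: joints at [-1.398, 0.342, 1.524, -0, 1.275, -0.146], TCP at [164.572, -498.56, 217.541] pointing down, gripper open.
Joint ranges: [-2.53, 2.53], [-0.77, 2.02], [0.04, 2.7], [-1, 4.14], [0.28, 2.66], [-3.11, 3.11]. Speed limits (rad/s): [2.57, 2.57, 3.14, 3.14, 3.14, 3.14].

INTERFACE

Orientations are given as [roll, pitch, yaw] about the fixed x, y, z axes, in that order (R = Rz(yaw) Ry(pitch) Rx(roll)).
In Python, from plant import get_obs, capture, close_job, finger_overhang gives the robot as it stands.
- The arm moves only by the shell command python3 -m inch 'ROWS'. ROWS is JSON, one flat list of numbers, 7 for each row, row after row: the turn, a rotation vector about the tool's x, y, z scaled (see below), then the shift along the tool's x, y, z scaled (see below), then the closure, from -1 (fully open) to 1 (shut). In form: [ax, ay, az, tx, ty, tz, gripper, ax, ay, az, tx, ty, tz, gripper, ...]. A call has 1 to 10 rows; each row shifts and turns the commanded pose from where the row before left it, along the tool's axes as they then stand; what a row does not reach is not made up. The controller multiplies each number of a shift by 0.8 m and each number of a turn by 1.5 rad. A row lasts 1/12 s, in which the tool goes at most 41.7 mm and 7.16 degrees, less where a joint would pass 70% of its speed; a pose out of reach is approached as far as the arm can. A call with a number of a shift or a turn outside -1 to 1 is refused whole. A call with a gripper value outside its range is refused whole. The fingers move at their own pace and stop on an object; the grip force is fixed at half the most. Time passes only in rows, so rows that do not move let the fingers close. It gives the time, the measured TCP pose, the force, the opening and the grip force at its end, in the units of the state.
- get_obs(): the state, without advancing time (a new reading comes with each control period).
- capture(name): name is "scene" or "top"; returns a dict with "image" (384x512x3 uint8, red, green, blue), "mtx" (3x3 intrinsics, pixels), "distortion" ([k1, k2, p1, p2, k3] as OpenCV has them; the pictures are not rectified), "pose" (4x4, takes a point from camera to world coordinates). Camera axes: x right, y up, looking along -z (the intrinsics and any distortion apply to the point x, -y, -z); pixel columns grow to the right and rows downward; lengths in mm; the calibration is good to about 2 mm. A picture is of the moment at which its call begins. There is no depth.
- close_job(): hands the job in; it is judged then, once.
The state is a dict: "time": time; "joint_positions": joint angles; "dq": joint speeds; "tau": joint torques, N m; "tool_pos": TCP position; "tcp_rot": TCP orientation; "contact_force": force on the tool from outside, world axes, zero at the start; "moment": the same for the moment, N m; "grip_width": finger opening in mm; "finger_force": force on a finger pad.
Only numpy, scipy, OpenCV 4.12 (cv2) and the standard library are available. Lean on these libraries where they do the work, as an engineer would, in place of code of your own. Each camera call takes 0.05 s, during which the arm holds its last target. There are 200 camera calls.

TASK

Gently push the tall blue bottle across the desk, low on its body so that it slides upright, in through the open mouth of the U-shaped wooden stand until it is fully home against the cork pad, then back the fingers away from it. Only push it with the fingertips or the outside of the fingers: do not take it between them, lift it or let it tip over, and leave everything else on the desk where it is.

Things in the scene. Friction and masses are not known exactly. Their poses are not given: they have to be found in the camera images.
- bottle: slim empty steel drinks bottle, loose, upright: blue body 54 mm in diameter, straight-sided up to 150 mm, then a narrower neck and black cap, 212 mm tall in all, 0.2 to 0.42 kg. Origin at the centre of its underside, z up along the bottle. Pushed above about 25 mm height it may tip: let the fingertips lead, so that the gripper body does not touch it higher up.
- stand: U-shaped wooden stand fixed to the desk, 32 mm high, no floor. Origin on the desk where the centre of the bottle's foot belongs. Mouth at its own -y: the bottle enters along +y (robot's left, turned up to 0.35 rad). Cork face at y = +28 mm; straight walls 64 mm apart, 14 mm thick, flaring to an 85 mm mouth at y = -18 mm (outer tips x = +-55), so a bottle fully home sticks out 9 mm.
- lip_tin: bystander: low round grey tin, 41 mm across, 16 mm high, origin under its centre
- glue_stick: bystander: white and blue glue stick standing upright, 25 mm across, 85 mm high, origin under its centre
- phone: bystander: black phone lying flat, 147x71x8 mm, long along its x, origin under its centre
- earbud_case: bystander: white earbud case, 22x56x41 mm, origin under its centre
- mug: bystander: white mug, 86 mm across, 90 mm high, 123 mm with handle, origin under its middle
- tape_measure: bystander: grey and yellow pocket tape measure, 58x75x27 mm, origin under its middle
Not all that is in view belongs to the job. Of the things that look like the bottle, the largest one is meant.

How it is judged (in metres and radians):
At the end, for the whole second after the job is handed in: The bottle stands upright (within 0.08 rad) on the desk at rest, its foot within 8 mm of its place against the cork pad; every bystander is within 20 mm of where it was (horizontal distance between bottle and stand below 0.008 m and angle between bottle's own z axis and vertical below 0.08 rad and height (world z) of bottle below 0.004 m and linear speed of bottle below 0.01 m/s and angular speed of bottle below 0.1 rad/s and distance of each of lip_tin, glue_stick, phone, earbud_case, mug, tape_measure from where it was at the start of the episode below 0.02 m); the robot touches nothing.
It fails at once if the bottle tips by more than 0.2 rad, or is lifted off the desk by more than 15 mm (angle between bottle's own z axis and vertical above 0.2 rad or height (world z) of bottle above 0.015 m).
It fails at once if the bottle is taken between the fingers (the grasp point enters it) (horizontal distance between the grasp point and bottle below 0.016 m and height (world z) of the grasp point below 0.2 m).
It fails at once if the bottle is pushed with anything but the fingers, or the fingers push it above its lower part (grasp point more than 90 mm above the desk) (contact force between the arm and bottle above 1 N or (height (world z) of the grasp point above 0.09 m and contact force between the fingers and bottle above 0.5 N)).
It fails at once if the bottle is squeezed or rammed with more than 40 N (contact force between the fingers and bottle above 40 N).
It fails at once if a bystander is moved by more than 20 mm (distance of any of lip_tin, glue_stick, phone, earbud_case, mug, tape_measure from where it was at the start of the episode above 0.02 m).
It also fails if it takes over 58 s, if anything falls off the work surface, if the arm or the gripper's body presses on something with over 40 N, if the wrist force passes 120 N, or if a joint passes its speed limit or range.

## Working session

There is one attempt and no reset: what is moved stays moved. The work goes in short steps, Python scripts to look and compute and a shell command to move; the robot and the scene stay as the last step left them, time stands still between calls to the robot, and variables do not carry over. Pictures are saved under pics/ and viewed, at most 10 in all, crops included, and the job is handed in when it is done.

```bash
mkdir -p pics; python3 - <<'E'
from plant import *
import cv2
print(get_obs(),finger_overhang)
for n in("scene","top"):
    c=capture(n);cv2.imwrite(f"pics/{n}0.png",c["image"][:,:,::-1]);print(c["mtx"],c["distortion"],c["pose"])
E
```

```text
{'time': 0.0, 'joint_positions': array([-1.39801236e+00,  3.42713441e-01,  1.52496409e+00, -1.05444132e-05,
        1.27540672e+00, -1.46003600e-01]), 'dq': array([-8.51383802e-04,  2.16461498e-03, -2.41686567e-04, -3.55344715e-05,
        4.11596203e-04, -9.95341828e-05]), 'tau': array([-2.58915986e-05, -4.31237698e+01, -2.44220138e+01,  7.16627156e-02,
        5.59932785e-02, -1.45013391e-04]), 'tool_pos': array([ 164.48987669, -498.1454417 ,  216.8682623 ]), 'tcp_rot': array([-3.14011545e+00, -2.07030704e-04,  3.18790490e-01]), 'contact_force': array([ 0.90760541, -0.06897451, -0.04697934]), 'moment': array([-0.02489932, -0.00125565,  0.07374722]), 'finger_force': 0.0, 'grip_width': 91.64707562660642} 11.0
[[389.40953891   0.         259.91445875]
 [  0.         389.40953891 189.32016086]
 [  0.           0.           1.        ]] [-0.07473707  0.          0.          0.          0.        ] [[-5.03806728e-01  5.57513079e-01 -6.59816602e-01 -2.54642067e+02]
 [-8.63758844e-01 -3.16320880e-01  3.92252163e-01  7.39806558e+02]
 [ 9.97194331e-03  7.67541704e-01  6.40921440e-01  7.36173171e+02]
 [ 0.00000000e+00  0.00000000e+00  0.00000000e+00  1.00000000e+00]]
[[444.21639663   0.         256.91145813]
 [  0.         444.21639663 193.11557572]
 [  0.           0.           1.        ]] [-0.12332504  0.          0.          0.          0.        ] [[-1.40890887e-03  9.97573121e-01 -6.96123743e-02  3.97818378e+02]
 [-9.99990295e-01 -1.11489015e-03  4.26232759e-03  2.95651056e+02]
 [ 4.17437329e-03  6.96177039e-02  9.97565010e-01  9.86926378e+02]
 [ 0.00000000e+00  0.00000000e+00  0.00000000e+00  1.00000000e+00]]
```

View pics/scene0.png

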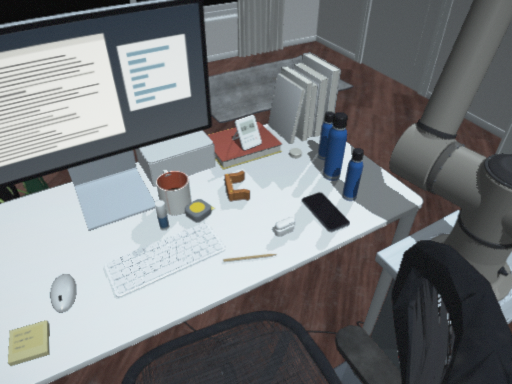

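View pics/top0.png

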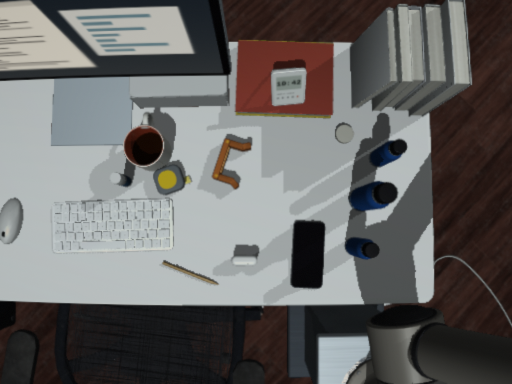

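Candidates for the bottle, in top/scene pixels:
- top (388,152), scene (327,135): a smaller bottle.
- top (373,195), scene (337,148): the largest, so my choice.
- top (362,247), scene (353,175): a smaller bottle.

I'll check the choice in a crop.

```bash
cat > h.py <<'E'
import numpy as np,cv2
from plant import *
def ray(c,uv):
    n=cv2.undistortPoints(np.array(uv,float).reshape(-1,1,2),c["mtx"],np.array(c["distortion"])).reshape(-1,2)
    d=np.c_[n[:,0],-n[:,1],-np.ones(len(n))]@c["pose"][:3,:3].T
    return c["pose"][:3,3],d
def onz(c,uv,z):
    o,d=ray(c,uv); return (o+d*((z-o[2])/d[:,2])[:,None])[:,:2]
def proj(c,P):
    R,t=c["pose"][:3,:3],c["pose"][:3,3]; q=(np.array(P,float).reshape(-1,3)-t)@R; q=q*[1,-1,-1]
    return cv2.projectPoints(q,np.zeros(3),np.zeros(3),c["mtx"],np.array(c["distortion"]))[0].reshape(-1,2)
E
python3 - <<'E'
from h import *
t=capture("top");s=capture("scene")
for n,c in(("top",t),("scene",s)):
    h=cv2.cvtColor(c["image"],cv2.COLOR_RGB2HSV)
    for nm,lo,hi in(("blue",(105,120,40),(125,255,255)),("wood",(5,150,80),(15,255,255))):
        m=cv2.inRange(h,lo,hi);k,l,st,ce=cv2.connectedComponentsWithStats(m)
        for i in range(1,k):
            if st[i,4]>60: print(n,nm,st[i],ce[i].round(1))
a=cv2.resize(t["image"][120:270,200:430],None,fx=3.4,fy=3.4,interpolation=cv2.INTER_CUBIC)
cv2.imwrite("pics/ta.png",a[:600,:800,::-1])
b=cv2.resize(s["image"][100:250,210:410],None,fx=4,fy=4,interpolation=cv2.INTER_CUBIC)
cv2.imwrite("pics/sb.png",b[:,:,::-1])
E
```

```text
top blue [379 145  22  21 181] [387.4 156.1]
top blue [350 188  38  23 362] [366.3 202.2]
top blue [346 245  24  14 128] [357.4 252.4]
top wood [239  40  94   6 131] [284.2  42. ]
top wood [213 139  37  49 437] [227.9 160.5]
scene blue [ 319  123   28   54 1028] [332.2 148.4]
scene blue [344 161  19  37 460] [352.6 178.7]
scene wood [160 173  20  16 219] [170.8 181.2]
```

View pics/ta.png

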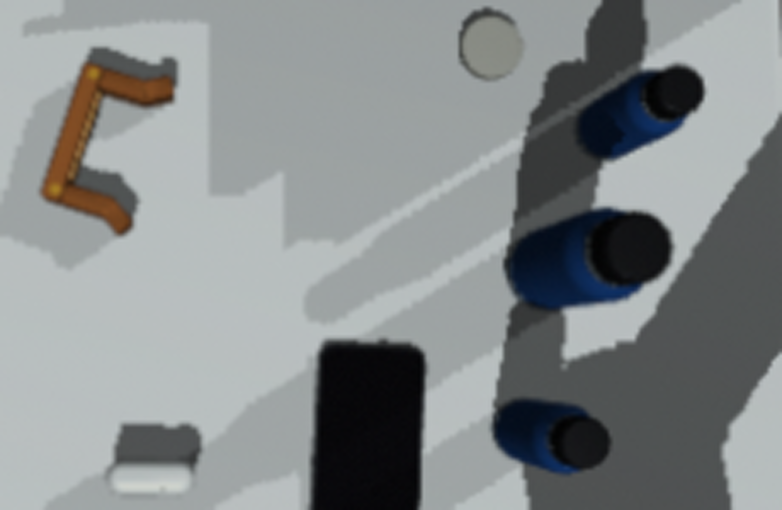

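View pics/sb.png

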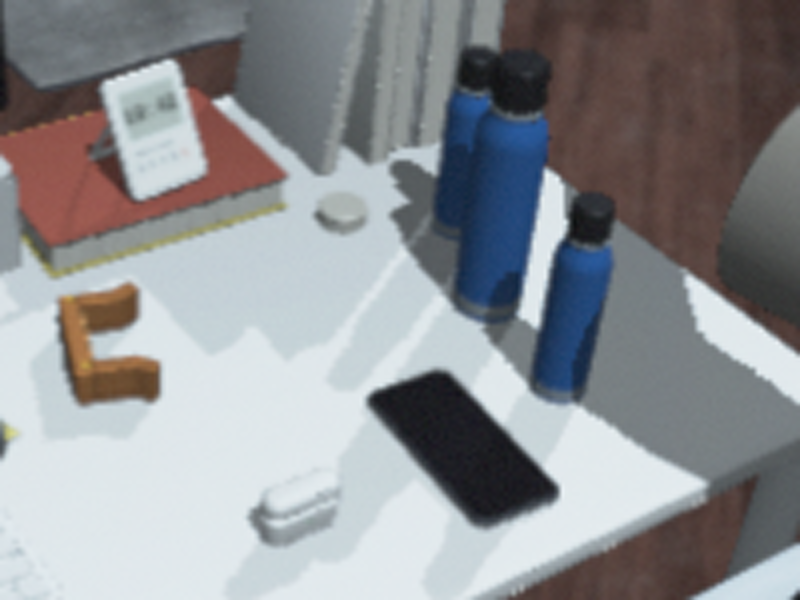

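The crops confirm it. The middle bottle is the largest, with its foot at about scene (332,180). The stand is at top (225,162) with its mouth to the right. Next I'll measure both.

```bash
python3 - <<'E'
from h import *
t=capture("top");s=capture("scene")
T=lambda p:np.array(p,float)/3.4+[200,120]-.35
S=lambda p:np.array(p,float)/4+[210,100]-.37
f=onz(s,S([[488,321],[455,305],[522,315]]),0);cam=s["pose"][:2,3]
d=f[0]-cam;d/=np.linalg.norm(d);print("foot near pt",f,"centre",f[0]+27*d, "2 sides mid",(f[1]+f[2])/2,"w",np.linalg.norm(f[1]-f[2]))
print("cap",onz(t,T([[631,247]]),212))
g=onz(t,T([[508,266]]),0)
print("top-left foot edge",g)
# stand
c=onz(t,T([[91,64],[44,190],[174,82],[120,233],[103,97],[78,168]]),32);print("stand back corners, tips, cork",c.round(1))
print("back w",np.linalg.norm(c[0]-c[1]),"tips",np.linalg.norm(c[2]-c[3]))
for n,p,z in(("tin",(491,43),16),("case",(150,478),41),("phone",[(322,345),(424,347)],8),("b2cap",(674,91),150),("b3cap",(580,442),150)):print(n,onz(t,T(np.atleast_2d(p)),z).round(0).tolist())
# phone left edges, small bottles feet in scene
print("b2,b3 foot near",onz(s,S([[448,236],[558,401]]),0).round(0).tolist())
for yaw in(0,):
  pass
E
```

```text
foot near pt [[433.97079344  76.01023063]
 [462.39371761  85.91421503]
 [426.88677113  48.42010518]] centre [453.40973767  57.27183563] 2 sides mid [444.64024437  67.1671601 ] w 51.638663053559064
cap [[453.09276509  65.23518512]]
top-left foot edge [[455.7501666   85.08072414]]
stand back corners, tips, cork [[583.8 357.8]
 [502.7 387.4]
 [572.1 304.7]
 [475.2 338.9]
 [562.4 350. ]
 [516.7 365.8]]
back w 86.37254761934885 tips 102.77064431445336
tin [[601.0, 97.0]]
case [[321.0, 320.0]]
phone [[404.0, 209.0], [403.0, 143.0]]
b2cap [[546.0, 19.0]]
b3cap [[349.0, 78.0]]
b2,b3 foot near [[539.0, 34.0], [336.0, 90.0]]
```

```bash
python3 -m inch '[0,0,0,0.034,-0.030,-0.006,0.2, 0,0,0,0.034,-0.030,-0.006,0.2, 0,0,0,0.034,-0.030,-0.006,0.2, 0,0,0,0.034,-0.030,-0.006,0.2, 0,0,0,0.034,-0.030,-0.006,0.2, 0,0,0,0.034,-0.030,-0.006,0.2, 0,0,0,0.034,-0.030,-0.006,0.2]'; python3 -m inch '[0,0,0,0.034,-0.030,-0.006,0.2, 0,0,0,0.034,-0.030,-0.006,0.2, 0,0,0,0.034,-0.030,-0.006,0.2, 0,0,0,0.034,-0.030,-0.006,0.2, 0,0,0,0.034,-0.030,-0.006,0.2, 0,0,0,0.034,-0.030,-0.006,0.2, 0,0,0,0.034,-0.030,-0.006,0.2]'; python3 -m inch '[0,0,-0.08,0,0,0,0.2, 0,0,-0.08,0,0,0,0.2, 0,0,-0.08,0,0,0,0.2, 0,0,-0.08,0,0,0,0.2, 0,0,-0.08,0,0,0,0.2, 0,0,-0.08,0,0,0,0.2, 0,0,-0.08,0,0,0,0.2, 0,0,-0.085,0,0,0,0.2]'; python3 - <<'E'
from h import *
print(get_obs()["tool_pos"],get_obs()["tcp_rot"],get_obs()["joint_positions"],get_obs()["grip_width"])
t=capture("top")["image"][100:384,180:512];s=capture("scene")["image"][60:260,212:512]
im=np.vstack([cv2.resize(t,(400,342)),cv2.resize(s,(400,258))]) 
cv2.imwrite("pics/g1.png",im[:,:,::-1])
E
```

```text
time: 0.88
tool_pos: [293.1, -277.7, 251.4]
tcp_rot: [3.141, -0.0, 0.318]
contact_force: [1.2, 0.2, -0.0]
grip_width: 49.7
finger_force: 0.0
time: 1.47
tool_pos: [421.4, -58.3, 285.2]
tcp_rot: [3.141, -0.0, 0.319]
contact_force: [0.6, 0.2, 0.3]
grip_width: 36.5
finger_force: 0.0
time: 2.13
tool_pos: [420.8, -60.1, 284.7]
tcp_rot: [3.142, 0.0, 1.29]
contact_force: [-0.6, -0.2, 1.0]
grip_width: 36.7
finger_force: 0.0
[420.80917266 -60.06862867 284.69646664] [3.14156641e+00 7.83833470e-05 1.28978725e+00] [-3.22442319e-01  1.05283959e-01  1.64718675e+00 -7.85215527e-05
  1.38909248e+00 -4.14190506e-02] 36.670216854863995
```

View pics/g1.png

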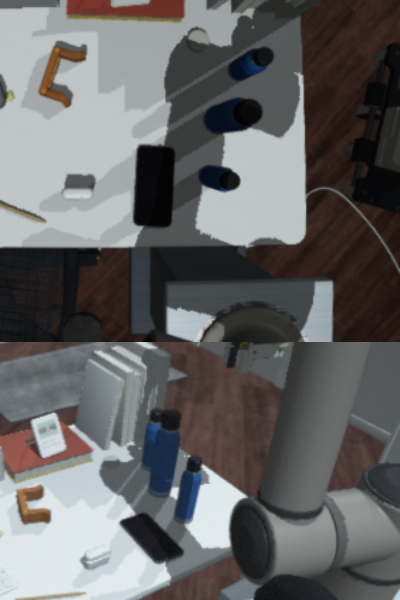

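```bash
python3 - <<'E'
from h import *
t=capture("top");s=capture("scene")
a=cv2.resize(s["image"][105:205,310:380],None,fx=8,fy=6,interpolation=cv2.INTER_CUBIC)[:,:560]
b=cv2.resize(t["image"][130:265,340:415],None,fx=4.4,fy=4.4,interpolation=cv2.INTER_CUBIC)
im=np.zeros((600,560+b.shape[1]-100+0,3),np.uint8)
a=cv2.resize(s["image"][105:205,312:372],(360,600),interpolation=cv2.INTER_CUBIC)
im=np.hstack([a,np.vstack([b,np.zeros((600-b.shape[0],b.shape[1],3),np.uint8)])])
cv2.imwrite("pics/d.png",im[:,:,::-1]);print(im.shape)
E
```

```text
(600, 690, 3)
```

View pics/d.png

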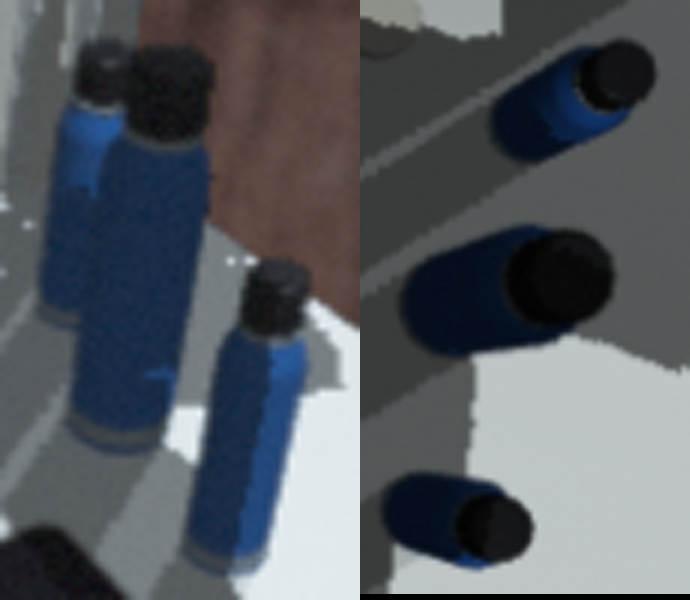

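```bash
python3 - <<'E'
from h import *
t=capture("top");s=capture("scene")
T=lambda p:np.array([[(p[0]-360)/4.4+340,p[1]/4.4+130]])-.4
S=lambda p:np.array([[p[0]/6+312,p[1]/6+105]])-.4
def tri(a,b):
    o,d=ray(t,T(a));p,e=ray(s,S(b));d=d[0];e=e[0]
    k=np.linalg.lstsq(np.c_[d,-e],p-o,rcond=None)[0];return ((o+k[0]*d+p+k[1]*e)/2).round(1),np.linalg.norm(o+k[0]*d-p-k[1]*e).round(1)
print("caps main,b2,b3",tri((561,277),(170,55)),tri((617,75),(104,48)),tri((495,527),(278,268)))
for n,p in(("main",(402,305)),("b2",(491,125)),("b3",(385,505))):print(n,"left edge",onz(t,T(p),0))
for n,p in(("main",[(117,452),(70,425),(163,440)]),("b3",[(226,576),(185,552),(267,562)]),("b2",[(60,328),(38,305)])):print(n,[onz(s,S(q),0)[0].round(0).tolist() for q in p])
E
```

```text
caps main,b2,b3 (array([452.5,  66.4, 215.7]), np.float64(0.4)) (array([543.8,  24.6, 164.4]), np.float64(1.3)) (array([349.8,  80.8, 163.6]), np.float64(0.6))
main left edge [[453.43315143  84.92660623]]
b2 left edge [[546.00772887  36.93340954]]
b3 left edge [[352.10358257  94.89997513]]
main [[435.0, 78.0], [464.0, 85.0], [431.0, 51.0]]
b3 [[333.0, 92.0], [356.0, 97.0], [331.0, 67.0]]
b2 [[536.0, 37.0], [560.0, 34.0]]
```

```bash
cat > srch.py <<'E'
import numpy as np
from scipy.spatial.transform import Rotation as Ro
rng=np.random.default_rng(0)
g=lambda a,b,n:np.linspace(a,b,n)
def box(xs,ys,zs):return np.stack(np.meshgrid(xs,ys,zs),-1).reshape(-1,3)
body=box(g(-37.5,37.5,7),g(-95,95,17),g(-147,-47,8))
th=g(0,2*np.pi,16)[:-1];wr=np.array([[45*np.cos(t),45*np.sin(t),z] for t in th for z in g(-300,-147,8)])
B=np.vstack([body,wr]);R27=27.
res=[]
# world frame here: X=f (push), Y=left lateral, Z up. tool down facing f: x=f,z=-up,y=-lateral
R0=np.diag([1,-1,-1.])
for it in range(60000):
    t,psi,d=rng.uniform(.2,1.3),rng.uniform(0,np.pi/2),rng.uniform(-1,1);w=rng.choice([0,20,40,60,92])
    R=(Ro.from_euler('z',d)*Ro.from_euler('y',-t)).as_matrix()@R0@Ro.from_euler('z',psi).as_matrix()
    P=B@R.T
    F=np.vstack([box(g(-9.5,9.5,5),s*g(w/2,w/2+19,5),g(-47,19,10)) for s in(1,-1)])@R.T
    zo=4-min(P[:,2].min()-6,F[:,2].min());
    if zo>85: continue
    P=P+[0,0,zo];F=F+[0,0,zo]
    lo=P[P[:,2]<168]; 
    A=np.vstack([lo,F]); width=np.ptp(A[:,1])
    if width>150: continue
    fl=F[F[:,2]<150]
    for lb in g(-70,70,29):
        q=fl[abs(fl[:,1]-lb)<26.9]
        if len(q)==0: continue
        f=q[:,0]+np.sqrt(R27**2-(q[:,1]-lb)**2);k=f.argmax();h=q[k,2]
        off=q[k,1]-lb
        if abs(off)>3:
            o=q[(q[:,1]-lb)*off<0]
            if len(o)==0 or (o[:,0]+np.sqrt(R27**2-(o[:,1]-lb)**2)).max()<f[k]-1: continue
        b=P[P[:,2]<155];cl=np.hypot(b[:,0]-f[k],b[:,1]-lb).min()-R27
        if cl<3 or np.hypot(f[k],lb)<20: continue
        res.append((h,t,psi,d,w,lb,f[k],cl,width,zo))
res.sort();
for r in res[:12]:print(np.round(r,2))
print(len(res))
r=[x for x in res if x[2]>1.5][:4]
for x in r:print(np.round(x,2))
E
time python3 srch.py
```

```text
[ 27.45   0.97   1.04  -0.24  92.   -30.    15.85   4.8  145.42  66.96]
[ 2.7990e+01  9.8000e-01  1.0800e+00 -1.4000e-01  9.2000e+01 -3.0000e+01
  1.8640e+01  5.0700e+00  1.4765e+02  6.8460e+01]
[ 27.99   1.     1.02  -0.24  92.   -25.    16.56   3.5  148.59  69.18]
[ 28.1    0.98   1.05  -0.3   92.   -30.    14.17   3.98 144.06  67.98]
[ 28.14   1.03   1.04  -0.2   92.   -20.    17.97   4.71 149.71  71.85]
[ 28.98   1.01   1.05  -0.21  92.   -25.    17.64   5.96 147.53  70.77]
[ 29.09   1.04   1.08  -0.16  92.   -20.    19.52   6.31 145.5   73.68]
[ 2.9220e+01  1.0000e+00  1.0900e+00 -1.1000e-01  9.2000e+01 -3.0000e+01
  2.0200e+01  6.2000e+00  1.4817e+02  7.0160e+01]
[ 2.941e+01  1.000e+00  1.080e+00 -1.200e-01  9.200e+01 -3.000e+01
  2.007e+01  6.770e+00  1.495e+02  6.999e+01]
[ 2.9630e+01  1.0300e+00  1.2200e+00  6.0000e-02  9.2000e+01 -2.5000e+01
  2.4330e+01  7.6700e+00  1.4445e+02  7.3770e+01]
[ 29.69   1.02   1.05  -0.21  92.   -25.    17.95   6.74 146.97  71.64]
[ 29.88   1.01   1.11  -0.17  92.   -30.    18.46   7.7  139.64  71.18]
10078
[ 5.447e+01  8.600e-01  1.520e+00  2.000e-02  0.000e+00 -1.000e+01
  5.417e+01  4.440e+00  8.976e+01  5.224e+01]
[ 56.24   0.87   1.5    0.24   0.     0.    55.3    8.18 131.77  53.64]
[ 5.642e+01  7.400e-01  1.510e+00 -4.000e-02  4.000e+01  1.000e+01
  6.864e+01  3.590e+00  8.934e+01  4.463e+01]
[ 5.679e+01  7.400e-01  1.510e+00 -4.000e-02  4.000e+01  0.000e+00
  6.864e+01  3.180e+00  8.934e+01  4.463e+01]
real	0m53.484s
user	0m53.643s
sys	0m0.269s
```

```bash
python3 -m inch '[0,0,-0.082,0,0,0,1, 0,0,-0.082,0,0,0,1, 0,0,-0.082,0,0,0,1, 0,0,-0.082,0,0,0,1, 0,0,-0.082,0,0,0,1, 0,0,-0.082,0,0,0,1, 0,0,-0.082,0,0,0,1, 0,0,-0.082,0,0,0,1, 0,0,-0.082,0,0,0,1, 0,0,-0.082,0,0,0,1]'; python3 -m inch '[0,0,-0.082,0,0,0,1, 0,0,-0.082,0,0,0,1, 0,0,-0.08,0,0,0,1, -0.08,0,0,0,0,0,1, -0.08,0,0,0,0,0,1, -0.08,0,0,0,0,0,1, -0.08,0,0,0,0,0,1]'; python3 -m inch '[-0.08,0,0,0,0,0,1, -0.08,0,0,0,0,0,1, -0.08,0,0,0,0,0,1, -0.08,0,0,0,0,0,1]'
cat >> h.py <<'E'
from scipy.spatial.transform import Rotation as Ro
def st(target=None,n=1):
    o=get_obs();R=Ro.from_euler('xyz',o["tcp_rot"]).as_matrix()
    print("t",o["time"].__round__(2),"tcp",o["tool_pos"].round(1),"F",o["contact_force"].round(1),"w",round(o["grip_width"],1),"q",o["joint_positions"].round(2));print("axes xyz cols\n",R.round(3))
    return o,R
def units(R,d): return (R.T@np.array(d,float)/800).round(4)
E
python3 -c "
from h import *
st()"
```

```text
time: 3.27
tool_pos: [420.9, -60.1, 284.7]
tcp_rot: [-3.142, 0.0, 2.518]
contact_force: [-0.8, -0.3, 0.8]
grip_width: 0.5
finger_force: 0.0
time: 3.85
tool_pos: [421.5, -60.3, 285.9]
tcp_rot: [2.657, 0.003, 2.878]
contact_force: [-0.6, 0.6, -0.9]
grip_width: 0.5
finger_force: 0.0
time: 4.18
tool_pos: [421.2, -61.2, 285.3]
tcp_rot: [2.177, 0.001, 2.877]
contact_force: [0.6, 0.6, -1.3]
grip_width: 0.4
finger_force: 0.0
t 4.18 tcp [421.2 -61.2 285.3] F [ 0.6  0.6 -1.3] w 0.4 q [-0.9   0.33  1.77  0.73  1.71 -2.36]
axes xyz cols
 [[-0.965  0.149  0.216]
 [ 0.262  0.55   0.793]
 [-0.001  0.822 -0.57 ]]
```

```bash
python3 -c "
from h import *
o,R=st()
print(units(R,np.array([433,-14,70])-o['tool_pos'])/7, units(R,[0,0,-10]), units(R,[.263*10,.965*10,0]), units(R,[.965*10,-.263*10,0]))"
```

```text
t 4.18 tcp [421.2 -61.2 285.3] F [ 0.6  0.6 -1.3] w 0.4 q [-0.9   0.33  1.77  0.73  1.71 -2.36]
axes xyz cols
 [[-0.965  0.149  0.216]
 [ 0.262  0.55   0.793]
 [-0.001  0.822 -0.57 ]]
[ 0.00021429 -0.02664286  0.02905714] [ 0.     -0.0103  0.0071] [-0.      0.0071  0.0103] [-0.0125 -0.     -0.    ]
```

```bash
python3 -m inch '[0,0,0,0,-0.0266,0.029,1, 0,0,0,0,-0.0266,0.029,1, 0,0,0,0,-0.0266,0.029,1, 0,0,0,0,-0.0266,0.029,1, 0,0,0,0,-0.0266,0.029,1, 0,0,0,0,-0.0266,0.029,1, 0,0,0,0,-0.0266,0.029,1, 0,0,0,0,-0.0103,0.0071,1, 0,0,0,0,-0.0093,0.0064,1]'
python3 - <<'E'
from h import *
o,R=st()
t=capture("top");s=capture("scene")
a=cv2.resize(t["image"][130:270,330:470],None,fx=4.2,fy=4.2,interpolation=cv2.INTER_CUBIC)
b=cv2.resize(s["image"][90:230,290:336+94],None,fx=0.0+588/140,fy=588/140,interpolation=cv2.INTER_CUBIC)
b=cv2.resize(s["image"][100:210,310:360],(210,462),interpolation=cv2.INTER_CUBIC)
im=np.zeros((588,798,3),np.uint8);im[:,:588]=a;im[:462,588:]=b
cv2.imwrite("pics/e.png",im[:,:,::-1])
E
```

```text
time: 4.93
tool_pos: [433.0, -14.0, 49.7]
tcp_rot: [2.18, -0.003, 2.879]
contact_force: [-0.2, -0.8, -0.5]
grip_width: 0.4
finger_force: 0.0
t 4.93 tcp [433.  -14.   49.7] F [-0.2 -0.8 -0.5] w 0.4 q [-0.81  0.72  1.99  0.84  1.22 -2.76]
axes xyz cols
 [[-0.966  0.151  0.211]
 [ 0.259  0.552  0.792]
 [ 0.003  0.82  -0.573]]
```

View pics/e.png

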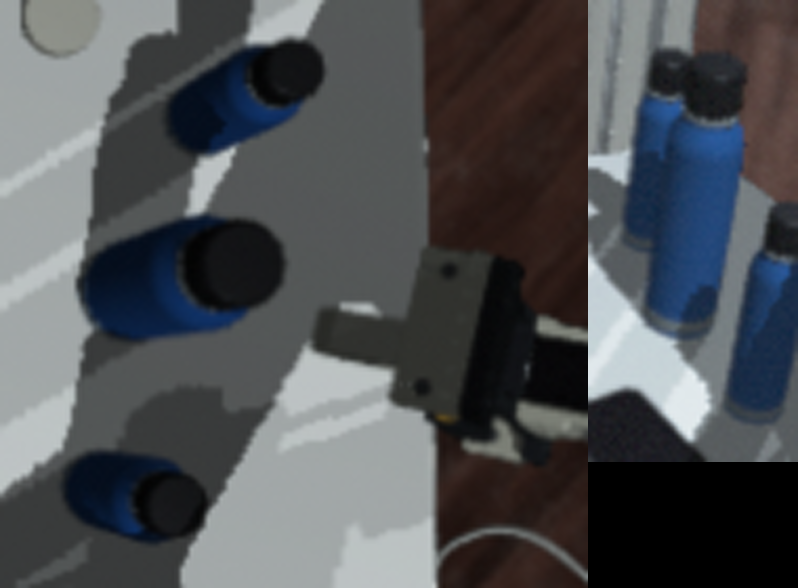

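```bash
cat >> h.py <<'E'
def track(ref=False):
    """cap (z=205) and foot (z=8) of the main bottle, by template against the first picture, scene and top views"""
    s=capture("scene")
    if ref: cv2.imwrite("ref.png",s["image"])
    r=cv2.imread("ref.png")
    out=[]
    for (x,y,w,h,z) in((327,110,27,18,205),(319,164,24,19,12)):
        k=4;T=cv2.resize(r[y:y+h,x:x+w],None,fx=k,fy=k,interpolation=cv2.INTER_CUBIC)
        I=cv2.resize(s["image"],None,fx=k,fy=k,interpolation=cv2.INTER_CUBIC)
        if out: # foot: search near the image of an upright bottle under the cap
            e=proj(s,[*(P0f+out[0][:2]),12])[0]*k; 
        m=cv2.matchTemplate(I,T,cv2.TM_CCOEFF_NORMED)
        if out:
            q=np.full_like(m,-1);cx,cy=e-[w*k/2,h*k/2];cx=int(cx);cy=int(cy);q[cy-50:cy+50,cx-50:cx+50]=m[cy-50:cy+50,cx-50:cx+50];m=q
        _,v,_,l=cv2.minMaxLoc(m)
        p1=onz(s,[[l[0]/k+w/2,l[1]/k+h/2]],z)[0];p0=onz(s,[[x+w/2,y+h/2]],z)[0]
        if not out: P0f=onz(s,[[319+12,164+9.5]],12)[0]
        out.append([*(p1-p0),v])
    out=np.array(out);print("cap moved",out[0].round(2),"foot moved",out[1].round(2),"bottle",(np.array([453,60])+out[1][:2]).round(1),"tilt",((out[0]-out[1])[:2]/193).round(3))
E
python3 -c "
from h import *
track(True)
t=capture('top');o=get_obs();f=np.array([.263,.965]);p=o['tool_pos'][:2]+20*f
print(proj(t,[*p,60]),'seen 405.7 208',proj(t,[*(p),55]))"
python3 -m inch '[0,0,0,0,0.005,0.0072,1, 0,0,0,0,0.005,0.0072,1, 0,0,0,0,0.005,0.0072,1, 0,0,0,0,0.0015,0.002,1]'
python3 -c "
from h import *
st();track()"
```

```text
cap moved [0. 0. 1.] foot moved [0. 0. 1.] bottle [453.  60.] tilt [0. 0.]
[[392.76624504 204.07401399]] seen 405.7 208 [[392.04798793 204.18051602]]
time: 5.47
tool_pos: [439.1, 9.3, 51.1]
tcp_rot: [2.182, 0.0, 2.881]
contact_force: [-0.1, -0.0, -0.5]
grip_width: 0.4
finger_force: 0.0
t 5.47 tcp [439.1   9.3  51.1] F [-0.1 -0.  -0.5] w 0.4 q [-0.77  0.71  2.02  0.88  1.19 -2.76]
axes xyz cols
 [[-0.966  0.148  0.211]
 [ 0.258  0.554  0.791]
 [-0.     0.819 -0.574]]
cap moved [0.   0.   0.97] foot moved [0. 0. 1.] bottle [453.  60.] tilt [0. 0.]
```

```bash
python3 - <<'E'
from h import *
t=capture("top")
a=t["image"][175:225,355:435].astype(float)
a=np.clip((a/255)**.45*255,0,255).astype(np.uint8)
f=np.array([.263,.965]);o=get_obs();k=10
a=cv2.resize(a,None,fx=k,fy=k,interpolation=cv2.INTER_CUBIC)
for d,z in((0,51),(9,45),(20,60)):
    q=(proj(t,[*(o['tool_pos'][:2]+d*f),z])[0]-[355,175]+.5)*k;cv2.circle(a,tuple(q.astype(int)),4,(255,0,0),-1);print(d,q)
cv2.imwrite("pics/f.png",a[:,:,::-1])
E
```

```text
0 [349.40294385 297.16148818]
9 [301.34645054 287.52894527]
20 [272.38424442 270.64780204]
```

View pics/f.png

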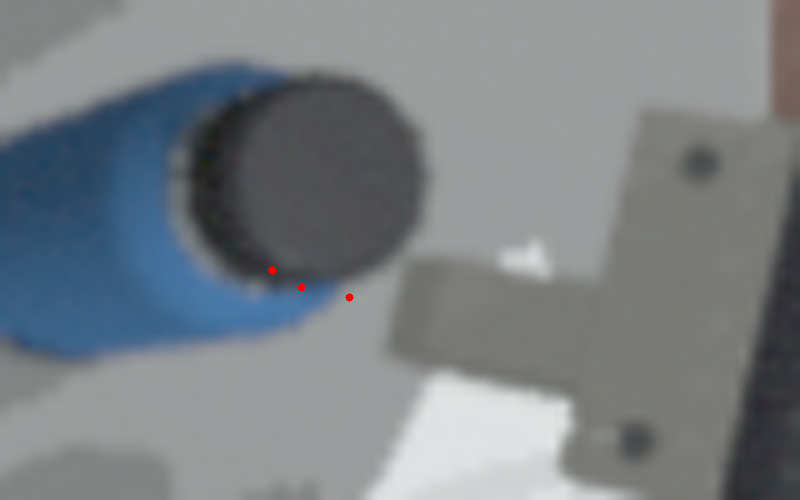

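```bash
python3 -m inch '[0,0,0,0,0.0014,0.002,1, 0,0,0,0,0.0014,0.002,1, 0,0,0,0,0.0014,0.002,1, 0,0,0,0,0.0014,0.002,1]'
python3 -c "
from h import *
track()"
python3 -m inch '[0,0,0,0,0.0014,0.002,1, 0,0,0,0,0.0014,0.002,1, 0,0,0,0,0.0014,0.002,1]'
python3 - <<'E'
from h import *
track()
s=capture("scene");t=capture("top")
a=cv2.resize(s["image"][95:215,300:420],(590,590),interpolation=cv2.INTER_CUBIC)
a=(np.clip((a/255.),0,1)**.6*255).astype(np.uint8)
o=get_obs();f=np.array([.263,.965])
for d,z in((0,51),(20,60),(-100,150)):
    q=(proj(s,[*(o['tool_pos'][:2]+d*f),z])[0]-[300,95]+.5)*590/120;cv2.circle(a,tuple(q.astype(int)),3,(255,0,0),-1);print(q)
cv2.imwrite("pics/g.png",a[:,:,::-1]); print(o["tool_pos"],o["contact_force"])
E
```

```text
time: 5.9
tool_pos: [441.2, 15.5, 50.4]
tcp_rot: [2.182, -0.0, 2.88]
contact_force: [0.3, 0.2, -1.0]
grip_width: 0.3
finger_force: 0.0
cap moved [ 1.08 -0.89  0.95] foot moved [0. 0. 1.] bottle [453.  60.] tilt [ 0.006 -0.005]
time: 6.2
tool_pos: [442.7, 21.3, 50.5]
tcp_rot: [2.182, 0.0, 2.88]
contact_force: [0.2, 0.6, -0.0]
grip_width: 0.9
finger_force: 0.0
cap moved [ 1.08 -0.89  0.95] foot moved [0. 0. 1.] bottle [453.  60.] tilt [ 0.006 -0.005]
[229.11244489 320.72798661]
[201.54254442 313.35608113]
[405.41386395 162.96954416]
[442.62601128  21.32763901  50.48908104] [-0.76577023  0.03772374  0.66193047]
```

View pics/g.png

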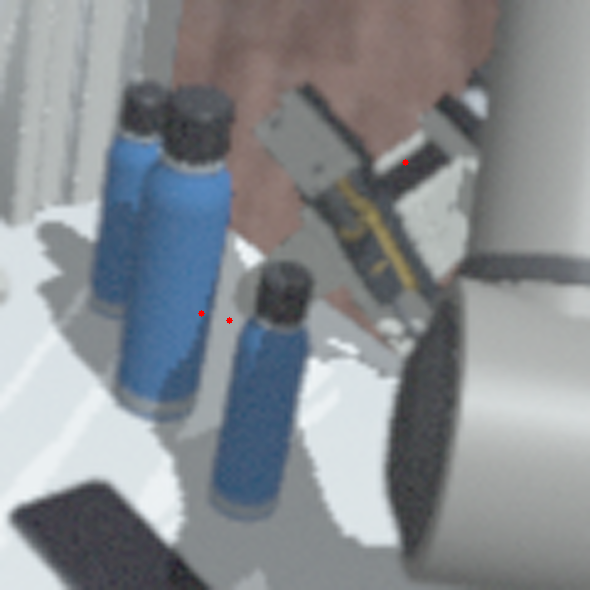

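```bash
python3 - <<'E'
from h import *
s=capture("scene");t=capture("top");o=get_obs();f=np.array([.263,.965]);l=np.array([.965,-.263])
for nm,df,dz in(("asis",0,0),("alongtool",-21,15),("back",-21,0)):
    for d,z in((20,60),(0,33)):   # upper and lower outer tip edges rel. TCP (z abs)
      for e in(-9.5,9.5):
        P=[*(o['tool_pos'][:2]+(d+df)*f+e*l),z+dz]
        print(nm,d,e,"scene crop",((proj(s,P)[0]-[300,95]+.5)*590/120).round(0),"top",proj(t,P)[0].round(1))
im=t["image"][190:222,375:420];g=cv2.cvtColor(im,cv2.COLOR_RGB2HSV)
cv2.imwrite("pics/i.png",np.hstack([cv2.resize(s["image"][138:170,340:385],(450,320),interpolation=cv2.INTER_CUBIC),cv2.resize(im,(350,320),interpolation=cv2.INTER_CUBIC)])[:,:,::-1])
E
```

```text
asis 20 -9.5 scene crop [208. 322.] top [374.9 204.2]
asis 20 9.5 scene crop [195. 305.] top [377.  195.5]
asis 0 -9.5 scene crop [231. 353.] top [380.3 207.2]
asis 0 9.5 scene crop [219. 335.] top [382.4 198.7]
alongtool 20 -9.5 scene crop [243. 297.] top [386.4 206.5]
alongtool 20 9.5 scene crop [230. 280.] top [388.6 197.7]
alongtool 0 -9.5 scene crop [266. 328.] top [391.6 209.4]
alongtool 0 9.5 scene crop [253. 311.] top [393.7 200.9]
back 20 -9.5 scene crop [240. 317.] top [384.3 206.8]
back 20 9.5 scene crop [226. 300.] top [386.5 198.1]
back 0 -9.5 scene crop [262. 348.] top [389.5 209.7]
back 0 9.5 scene crop [249. 331.] top [391.5 201.2]
```

View pics/i.png

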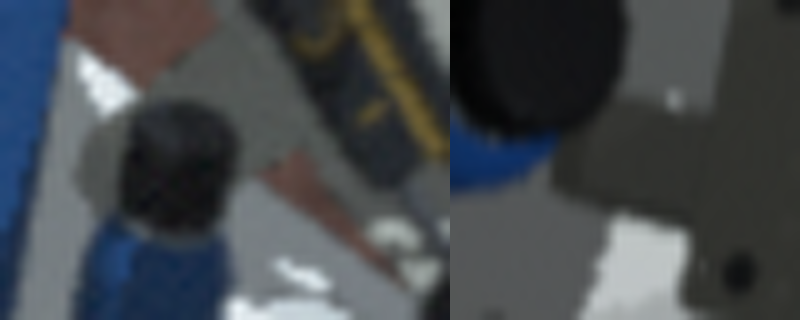

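The last crop shows the fingertips at scene (348,153) and top (388,207). That puts them about 26 mm further up the tool than the reported TCP implies. I'll work with that offset, lower 12 mm while watching the force, then make a very small test push.

```bash
python3 -m inch '[0,0,0,0,-0.0062,0.0043,1, 0,0,0,0,-0.0062,0.0043,1, 0,0,0,0,0,0,1]'; python3 -m inch '[0,0,0,0,0.0021,0.0031,1, 0,0,0,0,0.0021,0.0031,1, 0,0,0,0,0.0021,0.0031,1, 0,0,0,0,0.0014,0.002,1, 0,0,0,0,0.0014,0.002,1, 0,0,0,0,0.0007,0.001,1, 0,0,0,0,0,0,1]'
python3 -c "
from h import *
track()"
```

```text
time: 6.7
tool_pos: [442.3, 21.2, 37.3]
tcp_rot: [2.182, -0.001, 2.88]
contact_force: [-0.1, 0.9, -0.8]
grip_width: 0.4
finger_force: 0.0
time: 7.28
tool_pos: [446.2, 34.7, 38.4]
tcp_rot: [2.182, 0.0, 2.88]
contact_force: [-1.0, -0.2, 0.0]
grip_width: 0.5
finger_force: 0.0
cap moved [ 1.41 -0.28  0.93] foot moved [0.   0.   0.99] bottle [453.  60.] tilt [ 0.007 -0.001]
```

```bash
for i in 1 2; do python3 -m inch '[0,0,0,0,0.0014,0.002,1, 0,0,0,0,0.0014,0.002,1]'|sed -n '2p;4p'
python3 -c "
from h import *
track()"; done
```

```text
tool_pos: [447.4, 38.2, 38.3]
contact_force: [-0.2, -0.4, 0.9]
cap moved [ 1.08 -0.89  0.93] foot moved [0.   0.   0.99] bottle [453.  60.] tilt [ 0.006 -0.005]
tool_pos: [448.3, 42.1, 38.3]
contact_force: [-0.7, 0.8, -0.1]
cap moved [ 1.41 -0.28  0.92] foot moved [0.   0.   0.99] bottle [453.  60.] tilt [ 0.007 -0.001]
```

```bash
python3 - <<'E'
from h import *
t=capture("top");f=np.array([.263,.965])
for n,p,z in(("tip",(394.5,205.3),70),("tip",(394.5,205.3),80),("body",(415.5,205),175),("body",(415.5,205),165)):
    q=onz(t,[p],z)[0];print(n,z,q,"fwd of TCP then",(q-[439.1,9.3])@f)
# now: find finger edge colour
o=get_obs()
g=cv2.cvtColor(t["image"],cv2.COLOR_RGB2GRAY)
for r in(198,200,202,204,206):print(r,g[r,370:412].tolist())
E
```

```text
tip 70 [435.91192618   3.72922544] fwd of TCP then -6.214260863597421
tip 80 [435.4964779    6.91292522] fwd of TCP then -3.251253474967562
body 175 [431.96437979  -3.07406945] fwd of TCP then -13.817645137403375
body 165 [432.38493518  -6.75328389] fwd of TCP then -17.257481003527268
198 [36, 36, 40, 40, 25, 11, 7, 6, 8, 11, 18, 22, 23, 21, 22, 22, 21, 20, 22, 21, 21, 20, 20, 20, 19, 22, 36, 48, 51, 50, 50, 50, 51, 50, 51, 50, 50, 50, 50, 50, 49, 41]
200 [37, 39, 40, 40, 45, 41, 23, 9, 7, 9, 10, 13, 20, 25, 25, 23, 22, 20, 21, 21, 21, 20, 19, 20, 29, 41, 48, 51, 51, 51, 50, 51, 50, 50, 50, 50, 51, 50, 50, 50, 47, 23]
202 [38, 40, 41, 42, 44, 52, 49, 36, 25, 15, 9, 10, 10, 12, 13, 16, 17, 19, 18, 18, 21, 27, 38, 41, 47, 49, 50, 50, 50, 50, 50, 51, 50, 50, 51, 51, 53, 53, 51, 49, 38, 15]
204 [35, 38, 41, 42, 42, 44, 45, 46, 48, 49, 40, 38, 33, 37, 37, 35, 34, 35, 36, 44, 47, 49, 49, 50, 48, 50, 51, 50, 50, 50, 51, 50, 51, 50, 50, 51, 50, 50, 50, 48, 24, 10]
206 [29, 31, 34, 38, 40, 42, 43, 44, 44, 44, 44, 43, 44, 43, 42, 43, 45, 43, 48, 50, 49, 49, 49, 48, 49, 50, 50, 50, 50, 50, 50, 50, 50, 51, 51, 51, 50, 51, 50, 45, 18, 8]
```

```bash
for i in 1 2 3; do python3 -m inch '[0,0,0,0,0.0014,0.002,1, 0,0,0,0,0.0014,0.002,1]'|sed -n '2p;4p'
python3 -c "
from h import *
track()"; done
```

```text
tool_pos: [449.4, 45.7, 38.2]
contact_force: [-0.6, -1.9, -0.2]
cap moved [2.75 2.17 0.91] foot moved [1.52 2.69 0.98] bottle [454.5  62.7] tilt [ 0.006 -0.003]
tool_pos: [450.4, 49.6, 38.3]
contact_force: [-1.6, -1.5, 0.9]
cap moved [4.41 5.22 0.87] foot moved [2.42 6.84 0.97] bottle [455.4  66.8] tilt [ 0.01  -0.008]
tool_pos: [451.4, 53.5, 38.3]
contact_force: [-0.5, -1.2, 1.7]
cap moved [6.5  6.17 0.82] foot moved [ 4.31 10.21  0.94] bottle [457.3  70.2] tilt [ 0.011 -0.021]
```

```bash
for i in 1 2; do python3 -m inch '[0,0,0,0,0.0018,0.0026,1, 0,0,0,0,0.0018,0.0026,1, 0,0,0,0,0.0018,0.0026,1, 0,0,0,0,0.0018,0.0026,1, 0,0,0,0,0.0018,0.0026,1, 0,0,0,0,0.0018,0.0026,1, 0,0,0,0,0.0018,0.0026,1, 0,0,0,0,0.0018,0.0026,1]'|sed -n '2p;4p'
python3 -c "
from h import *
track()"; done
```

```text
tool_pos: [456.6, 73.2, 38.2]
contact_force: [-0.6, -1.8, 1.5]
cap moved [-471.42  128.4     0.6 ] foot moved [-4.8801e+02  1.3581e+02  1.9000e-01] bottle [-35.  195.8] tilt [ 0.086 -0.038]
tool_pos: [461.8, 92.7, 38.1]
contact_force: [-0.6, -1.8, 2.2]
cap moved [202.59  90.98   0.6 ] foot moved [278.77  68.44   0.36] bottle [731.8 128.4] tilt [-0.395  0.117]
```

```bash
cat >> h.py <<'E'
def blue(img,s,g):
    h=cv2.cvtColor(img,cv2.COLOR_RGB2HSV);m=cv2.inRange(h,(100,110,30),(128,255,255))
    k,l,stt,_=cv2.connectedComponentsWithStats(m)
    u=proj(s,[[*g,40],[*g,60],[*g,80]]).astype(int);lab=[l[y,x] for x,y in u];i=max(lab)
    m=(l==i)
    ys=np.unique(np.where(m)[0]);a=[];b=[]
    lo=ys.max()
    mids=[(np.where(m[y])[0].mean(),y) for y in range(lo-22,lo-4)]
    p=np.polyfit([q[1] for q in mids],[q[0] for q in mids],1)
    uv=np.array([np.polyval(p,lo),lo]);w=onz(s,[uv],10)[0]
    e=proj(s,[[*w,20],[*w,70]]);return w,p[0]-(e[1,0]-e[0,0])/(e[1,1]-e[0,1]),stt[i].tolist()
def btl(g=None):
    s=capture("scene");g=get_obs()["tool_pos"][:2]+[5.5,17] if g is None else g
    w0,e0,_=blue(cv2.imread("ref.png"),s,(453,60));w,e,b=blue(s["image"],s,g)
    print("bottle",(w-w0+[453,60]).round(1),"lean err",round(e-e0,3),b, "tcp",get_obs()["tool_pos"].round(1));return w-w0+[453,60]
E
python3 -c "
from h import *
btl()"
```

```text
bottle [471.1 112. ] lean err -0.146 [308, 130, 24, 49, 853] tcp [461.7  92.9  38.1]
```

```bash
sed -i 's/range(lo-22,lo-4)/range(lo-19,lo-3)/' h.py; python3 - <<'E'
from h import *
s=capture("scene")
print(blue(cv2.imread("ref.png"),s,(453,60)));print(blue(s["image"],s,(469,111)))
t=capture("top");m=cv2.inRange(cv2.cvtColor(t["image"],cv2.COLOR_RGB2HSV),(100,110,30),(128,255,255))
k,l,st_,c=cv2.connectedComponentsWithStats(m)
for i in range(1,k):
    if st_[i,4]>60 and st_[i,0]>250:print(st_[i],c[i].round(1), onz(t,[[st_[i,0],c[i][1]]],20)[0].round(1))
# blue mids per row in scene
E
```

```text
(array([440.45785794,  74.39659763]), np.float64(0.013543861404742064), [319, 123, 28, 54, 1071])
(array([456.59377301, 123.0156027 ]), np.float64(-0.003117631704767948), [308, 130, 24, 49, 852])
[370 141  31  25 353] [382.6 154.8] [550.3  40.6]
[328 173  36  31 524] [341.4 190.9] [469.9 135.7]
[346 238  26  21 272] [356.  246.5] [348.4  97.4]
```

```bash
python3 -m inch '[0,0,0,-0.0003,0.0025,0.0036,1, 0,0,0,-0.0003,0.0025,0.0036,1, 0,0,0,-0.0003,0.0025,0.0036,1, 0,0,0,-0.0003,0.0025,0.0036,1, 0,0,0,-0.0003,0.0025,0.0036,1, 0,0,0,-0.0003,0.0025,0.0036,1, 0,0,0,-0.0003,0.0025,0.0036,1, 0,0,0,-0.0003,0.0025,0.0036,1, 0,0,0,-0.0003,0.0025,0.0036,1, 0,0,0,-0.0003,0.0025,0.0036,1]'|sed -n '2p;4p'
python3 -c "
from h import *
btl()"
python3 -m inch '[0,0,0,-0.0002,0.0025,0.0036,1, 0,0,0,-0.0002,0.0025,0.0036,1, 0,0,0,-0.0002,0.0025,0.0036,1, 0,0,0,-0.0002,0.0025,0.0036,1, 0,0,0,-0.0002,0.0025,0.0036,1, 0,0,0,-0.0002,0.0025,0.0036,1, 0,0,0,-0.0002,0.0025,0.0036,1, 0,0,0,-0.0002,0.0025,0.0036,1]'|sed -n '2p;4p'
python3 -c "
from h import *
btl()"
```

```text
tool_pos: [473.3, 126.1, 38.0]
contact_force: [-1.1, -2.1, 1.7]
bottle [481.4 140.2] lean err -0.007 [297, 131, 21, 49, 805] tcp [473.2 126.6  38. ]
tool_pos: [481.8, 152.8, 37.8]
contact_force: [-1.2, -1.0, 0.7]
bottle [490.8 166.6] lean err -0.013 [288, 132, 21, 49, 811] tcp [481.7 153.3  37.9]
```

```bash
python3 -m inch '[0,0,0,0,-0.0028,-0.0041,1, 0,0,0,-0.0062,0,0,1, 0,0,0,0,0.0021,0.0031,1, 0,0,0,0.0004,0.0018,0.0026,1, 0,0,0,0.0004,0.0025,0.0036,1, 0,0,0,0.0004,0.0025,0.0036,1, 0,0,0,0.0004,0.0025,0.0036,1, 0,0,0,0.0004,0.0025,0.0036,1, 0,0,0,0.0004,0.0025,0.0036,1, 0,0,0,0.0004,0.0025,0.0036,1]'|sed -n '2p;4p'
cat >> h.py <<'E'
def topb():
    t=capture("top");m=cv2.inRange(cv2.cvtColor(t["image"],cv2.COLOR_RGB2HSV),(100,110,30),(128,255,255))
    k,l,s,c=cv2.connectedComponentsWithStats(m);g=get_obs()["tool_pos"][:2]+[5,17];u=proj(t,[*g,140])[0]
    i=min((j for j in range(1,k) if s[j,4]>150),key=lambda j:np.linalg.norm(c[j]-u))
    print("top blob",s[i],"left edge minus 27:",(onz(t,[[s[i,0],c[i][1]]],20)[0]-[0,27]).round(1))
    w=btl();a=np.radians(19.5);d=w-[530,335.4];print("stand frame",(d@[np.cos(a),-np.sin(a)]).round(1),(d@[np.sin(a),np.cos(a)]).round(1))
    r=w-get_obs()["tool_pos"][:2];print("rel tool fwd,lat",(r@[.263,.965]).round(1),(r@[.965,-.263]).round(1))
E
python3 -c "
from h import *
topb()"
```

```text
tool_pos: [490.2, 174.0, 37.7]
contact_force: [-0.8, -2.0, 0.8]
top blob [291 160  32  32 409] left edge minus 27: [493.7 189.9]
bottle [493. 190.] lean err -0.002 [281, 134, 20, 49, 811] tcp [489.9 174.3  37.7]
stand frame 13.7 -149.4
rel tool fwd,lat 16.0 -1.2
```

```bash
python3 -m inch '[0,0,0,0.0003,0.0025,0.0036,1, 0,0,0,0.0003,0.0025,0.0036,1, 0,0,0,0.0003,0.0025,0.0036,1, 0,0,0,0.0003,0.0025,0.0036,1, 0,0,0,0.0003,0.0025,0.0036,1, 0,0,0,0.0003,0.0025,0.0036,1, 0,0,0,0.0003,0.0025,0.0036,1, 0,0,0,0.0003,0.0025,0.0036,1, 0,0,0,0.0003,0.0025,0.0036,1, 0,0,0,0.0003,0.0025,0.0036,1]'|sed -n '2p;4p'
python3 -c "
from h import *
topb()"
python3 -m inch '[0,0,0,0.0003,0.0025,0.0036,1, 0,0,0,0.0003,0.0025,0.0036,1, 0,0,0,0.0003,0.0025,0.0036,1, 0,0,0,0.0003,0.0025,0.0036,1, 0,0,0,0.0003,0.0025,0.0036,1, 0,0,0,0.0003,0.0025,0.0036,1, 0,0,0,0.0003,0.0025,0.0036,1, 0,0,0,0.0003,0.0025,0.0036,1, 0,0,0,0.0003,0.0025,0.0036,1]'|sed -n '2p;4p'
python3 -c "
from h import *
topb()"
```

```text
tool_pos: [496.9, 208.4, 37.6]
contact_force: [-0.7, -2.5, 1.5]
top blob [275 158  31  31 376] left edge minus 27: [499.4 224.9]
bottle [501.  223.2] lean err -0.015 [270, 136, 19, 49, 810] tcp [496.7 208.7  37.6]
stand frame 10.1 -115.4
rel tool fwd,lat 15.1 0.3
tool_pos: [503.0, 239.5, 37.5]
contact_force: [-0.6, -0.8, -0.0]
top blob [261 156  28  31 359] left edge minus 27: [504.6 255.5]
bottle [507.1 253. ] lean err 0.005 [260, 138, 19, 49, 810] tcp [502.8 239.7  37.5]
stand frame 5.9 -85.3
rel tool fwd,lat 14.0 0.7
```

```bash
python3 -m inch '[0,0,0,0.0002,0.0025,0.0036,1, 0,0,0,0.0002,0.0025,0.0036,1, 0,0,0,0.0002,0.0025,0.0036,1, 0,0,0,0.0002,0.0025,0.0036,1, 0,0,0,0.0002,0.0025,0.0036,1, 0,0,0,0.0002,0.0025,0.0036,1, 0,0,0,0.0002,0.0025,0.0036,1, 0,0,0,0.0002,0.0025,0.0036,1, 0,0,0,0.0002,0.0025,0.0036,1, 0,0,0,0,0.0025,0.0036,1]'|sed -n '2p;4p'
python3 - <<'E'
from h import *
topb()
t=capture("top");s=capture("scene")
m=cv2.inRange(cv2.cvtColor(t["image"],cv2.COLOR_RGB2HSV),(4,120,60),(16,255,255))[120:200,200:270]
c=max(cv2.findContours(m,cv2.RETR_EXTERNAL,cv2.CHAIN_APPROX_NONE)[0],key=len).reshape(-1,2)+[200,120]
p=onz(t,c+0.0,32);a=np.radians(19.5);d=p-[530,335.4];x=d@[np.cos(a),-np.sin(a)];y=d@[np.sin(a),np.cos(a)]
print("wood extents in stand frame x",x.min(),x.max(),"y",y.min(),y.max())
for lo,hi in((-12,0),(0,10),(10,20)):
    k=(y>lo)&(y<hi);print(lo,hi,np.sort(x[k]).round(0))
E
```

```text
tool_pos: [510.7, 273.7, 37.4]
contact_force: [0.0, -1.5, -0.2]
top blob [244 154  27  29 362] left edge minus 27: [513.  292.7]
bottle [512.  289.6] lean err -0.026 [248, 140, 18, 50, 839] tcp [510.5 274.   37.3]
stand frame -1.6 -49.2
rel tool fwd,lat 15.5 -2.7
wood extents in stand frame x -51.128923541369225 50.18826751231309 y -17.565586570212037 42.756344155604005
-12 0 [-50. -48. -47. -46. -38. -37. -36. -34.  31.  31.  32.  35.  36.  36.
  41.  47.  47.  48.  48.  49.  49.  50.]
0 10 [-47. -46. -45. -45. -36. -35. -35. -34. -34.  30.  30.  31.  31.  42.
  43.  43.  44.  44.]
10 20 [-47. -46. -46. -45. -45. -36. -35. -35. -34.  30.  30.  30.  31.  31.
  42.  42.  43.  44.]
```

```bash
python3 -m inch '[0,0,0,-0.0002,0.0018,0.0026,1, 0,0,0,-0.0002,0.0018,0.0026,1, 0,0,0,-0.0002,0.0018,0.0026,1, 0,0,0,-0.0002,0.0018,0.0026,1, 0,0,0,-0.0002,0.0018,0.0026,1, 0,0,0,-0.0002,0.0018,0.0026,1, 0,0,0,-0.0002,0.0018,0.0026,1, 0,0,0,-0.0002,0.0018,0.0026,1, 0,0,0,-0.0002,0.0018,0.0026,1, 0,0,0,-0.0002,0.0018,0.0026,1]'|sed -n '2p;4p'
python3 -c "
from h import *
topb()"
```

```text
tool_pos: [518.8, 297.6, 37.2]
contact_force: [-0.3, -2.2, 0.4]
top blob [231 150  27  30 383] left edge minus 27: [520.3 321.2]
bottle [520.  312.9] lean err -0.019 [239, 141, 18, 50, 816] tcp [518.7 297.8  37.2]
stand frame -1.9 -24.6
rel tool fwd,lat 14.9 -2.7
```

```bash
python3 -m inch '[0,0,0,-0.0002,0.0018,0.0026,1, 0,0,0,-0.0002,0.0018,0.0026,1, 0,0,0,-0.0002,0.0018,0.0026,1, 0,0,0,-0.0002,0.0018,0.0026,1, 0,0,0,-0.0002,0.0018,0.0026,1, 0,0,0,-0.0002,0.0018,0.0026,1]'|sed -n '2p;4p'
python3 -c "
from h import *
topb()"; python3 -m inch '[0,0,0,-0.0001,0.0011,0.0015,1, 0,0,0,-0.0001,0.0011,0.0015,1]'|sed -n '2p;4p'
python3 -c "
from h import *
topb()"
```

```text
tool_pos: [523.7, 312.0, 37.1]
contact_force: [-0.2, -2.1, 1.1]
top blob [224 146  27  32 402] left edge minus 27: [526.  336.6]
bottle [535.8 322.2] lean err -0.038 [233, 142, 19, 47, 811] tcp [523.6 312.2  37.1]
stand frame 9.9 -10.5
rel tool fwd,lat 12.8 9.1
tool_pos: [524.5, 314.6, 37.1]
contact_force: [-0.8, -2.0, -0.6]
top blob [222 146  28  32 405] left edge minus 27: [526.6 341. ]
bottle [536.4 323.4] lean err -0.003 [232, 142, 19, 47, 806] tcp [524.5 314.8  37.1]
stand frame 10.1 -9.2
rel tool fwd,lat 11.4 9.2
```

```bash
cat >> h.py <<'E'
def up():
    "position from the upper body: mid of the blue rows, calibrated on ref (shoulder top row at z=150)"
    s=capture("scene");r=[]
    for im,g in((cv2.imread("ref.png"),(453,60)),(s["image"],get_obs()["tool_pos"][:2]+[1,15])):
        h=cv2.cvtColor(cv2.resize(im,None,fx=4,fy=4,interpolation=cv2.INTER_CUBIC),cv2.COLOR_RGB2HSV);m=cv2.inRange(h,(100,110,30),(128,255,255))
        u=(proj(s,[*g,110])[0]*4).astype(int);y=[]
        rows=range(u[1]-24,u[1]+24);mid=[]
        for q in rows:
            c=np.where(m[q])[0];c=c[abs(c-u[0])<60];L=u[0]
            # run containing u
            a=u[0]
            while m[q,a-1]:a-=1
            b=u[0]
            while m[q,b+1]:b+=1
            mid.append((a+b)/2)
        p=np.polyfit(list(rows),mid,1);r.append((np.polyval(p,u[1])/4,u[1]/4,p[0]));
        col=m[:,int(np.polyval(p,u[1]-80))];k=u[1]-80
        k=u[1]
        while m[k-1,int(round(np.polyval(p,k-1)))]:k-=1
        r[-1]+=(k/4,np.polyval(p,k)/4)
    w0=onz(s,[[r[0][4],r[0][3]]],152)[0];w=onz(s,[[r[1][4],r[1][3]]],152)[0]
    print("shoulder says",(w-w0+[453,60]).round(1),"slope",round(r[1][2],3),"F",get_obs()["contact_force"].round(1),"tcp",get_obs()["tool_pos"].round(1))
E
python3 -c "
from h import *
up()"
for i in 1 2; do python3 -m inch '[0,0,0,-0.0001,0.0009,0.0013,1, 0,0,0,0,0.0009,0.0013,1]'|sed -n '4p'
python3 -c "
from h import *
up()"; done
```

```text
shoulder says [518.6 333.3] slope 0.009 F [ 0.3 -0.6  0.1] tcp [524.5 314.7  37.1]
contact_force: [-0.9, -1.4, 0.5]
shoulder says [518.8 336.1] slope 0.016 F [-1.4 -3.4  1.6] tcp [525.4 317.1  37.2]
contact_force: [-11.7, -32.0, 16.7]
shoulder says [520.7 337. ] slope 0.029 F [ -7.6 -21.6  10.5] tcp [526.2 317.9  37.3]
```

```bash
python3 -m inch '[0,0,0,0,-0.0014,-0.0021,1, 0,0,0,0,-0.0021,-0.0031,1, 0,0,0,0,-0.005,-0.0072,1, 0,0,0,0,-0.005,-0.0072,1, 0,0,0,0,-0.0071,-0.0103,1, 0,0,0,0,-0.0071,-0.0103,1, 0,0,0,0,0,0,1]'
python3 - <<'E'
from h import *
s=capture("scene");o=get_obs()
import h
h.get_obs=lambda:{**o,"tool_pos":np.array([525,318,37.])}
up()
# cap in top view: dark round blob over the stand side; axis check
t=capture("top");g=cv2.cvtColor(t["image"],cv2.COLOR_RGB2HSV)
p=proj(t,[[528.5,336,212],[528.5,336,0]]);print("expected cap px",p.round(1))
u=p[0].astype(int);w=t["image"][u[1]-20:u[1]+20,u[0]-20:u[0]+20].max(2);m=(w<45).astype(np.uint8)
k,l,st_,c=cv2.connectedComponentsWithStats(m)
for i in range(1,k):
    if st_[i,4]>60:
        q=c[i]+u-20;print(st_[i],q.round(1),onz(t,[q],212)[0].round(1))
E
```

```text
time: 18.27
tool_pos: [515.9, 280.0, 37.2]
tcp_rot: [2.182, -0.0, 2.878]
contact_force: [-0.7, -0.2, 0.4]
grip_width: 0.4
finger_force: 0.0
shoulder says [518.9 333.9] slope -0.034 F [ 0.2  0.2 -0.2] tcp [525. 318.  37.]
expected cap px [[232.1 149.8]
 [237.  165.6]]
[ 10  12  22  22 377] [232.7 151.4] [525.6 334.9]
```

```bash
python3 -m inch '[0,0,0,0,-0.0071,-0.0103,1, 0,0,0,0,-0.0071,-0.0103,1, 0,0,0,0,0,0,1, 0,0,0,0,0,0,1]'; python3 -c "
from plant import *
print(close_job())"
```

```text
time: 18.75
tool_pos: [510.9, 261.7, 37.6]
tcp_rot: [2.182, -0.0, 2.878]
contact_force: [-0.8, 0.0, -0.1]
grip_width: 0.6
finger_force: 0.0
the job is handed in; nothing more can be done
None
```

I pushed the largest blue bottle upright into the stand until the force jumped to about 32 N at the cork (limit 40 N). I then backed the fingers about 58 mm away and handed the job in. My last measurement put the bottle about 3 mm from its place, no verdict came back, and I did not re-measure the bystanders, though the arm felt no other contact.

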